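Crank a frame clamp shut

TASK

Close the green bench clamp on the glued frame rail: fit the crank with the red knob all the way down onto the clamp's square brass shaft and, with it, wind clockwise (seen from above) until the jaw's rubber pad meets the wooden rail. Leave the crank on the shaft and let go of it; leave the smaller crank with the black knob where it lies.

Things in the scene. Friction and masses are not known exactly. Their poses are not given: they have to be found in the camera images.
- crank: Loose crank, red knob, 0.45 kg. Origin: centre of hub underside, z up. Hub 40 mm square (sides along x, y), 44 high, 19 mm square hole through along z; its y sides are free to grip. Arm 16 wide, 28-40 above underside, along +x to the upright knob: 26 mm diameter, axis at x = 85, 42-90 above underside, free to spin in the hand. Counterweight 34 mm diameter at x = -50, 26-46 above underside.
- small_crank: Bystander that does not fit: smaller loose crank of the same form with a black knob (22 mm diameter, 70 mm from the hub axis, top 82 mm above the underside), hub 30 mm square with an 11 mm hole. Origin: centre of hub underside, +x towards its knob, z up.
- shaft_end (a point): Tip of the fixed clamp's upright brass shaft, 102 mm above the bench; x, y square to its flats and turn with it, z up. 16 mm square for 20 mm, then a cone over the top 12 mm. The fitted hub rests on a 44 mm round collar 32 mm below this tip, 8 mm above the 80 mm square gearbox. Turns with light friction (0.12 N m), stays as left. All else on the clamp is under 85 mm high.
- jaw (a joint): Travel (m) of the clamp's grey jaw towards the wooden rail. Starts at 0.001 to 0.009; its black rubber pad just meets the rail at 0.034, and is soft, yielding up to a hard stop at 0.042. One full clockwise turn of the shaft (seen from above) advances the jaw 16 mm; anticlockwise opens it.

How it is judged:
On the way:
1. the red-knobbed crank is fitted on the shaft, down on the collar, with the clamp still open (jaw travel below 20 mm) (horizontal distance between crank and shaft_end below 0.01 m and z of crank in the frame of shaft_end between -0.042 and -0.022 m and angle between crank's own z axis and vertical below 0.18 rad and value of joint jaw below 0.02 m), for 0.2 s.
At the end, for the whole second after the job is handed in: The jaw's pad is against the rail or within 6 mm of it (jaw travel above 28 mm) and at rest; the red-knobbed crank stands on the shaft, released and still: its axis within 10 mm of the shaft's, its underside within 10 mm of the collar, tilted less than 10 degrees (horizontal distance between crank and shaft_end below 0.01 m and z of crank in the frame of shaft_end between -0.042 and -0.022 m and angle between crank's own z axis and vertical below 0.18 rad and value of joint jaw above 0.028 m and velocity of joint jaw between -0.003 and 0.003 m/s and linear speed of crank below 0.03 m/s); the robot touches nothing.
It fails at once if the small crank with the black knob is moved more than 40 mm (distance of small_crank from where it was at the start of the episode above 0.04 m).
It fails at once if the clamp is wound (jaw travel above 20 mm) with the red-knobbed crank off the shaft (value of joint jaw above 0.02 m and horizontal distance between crank and shaft_end above 0.04 m).
It also fails if it takes over 72 s, if anything falls off the work surface, if the arm or the gripper's body presses on something with over 40 N, if the wrist force passes 120 N, or if a joint passes its speed limit or range.

ROBOT

A 6-joint arm with a two-finger parallel gripper is mounted at the origin on the work surface. World frame = base frame: x ahead of the robot, y to its left, z up, the work surface at z = 0. Lengths are in m, angles in rad, forces in N, time in s.
With the tool pointing down it reaches from about 0.275 to 1 m from the base axis. Payload 8.4 kg.
Tool frame: the origin (TCP) lies midway between the tips of the shut fingers; the grasp point (between the pads) lies 19 mm behind it (arm.pinch_z is the distance from the TCP to the grasp point, in m); z points along the fingers, y is the line along which they close (so a half turn about z gives the same grasp; the last joint's range is limited). The gripper opens to 85 mm and grips with 20 to 120 N. Pads are 22 mm wide; open, the fingers measure 114 mm over their backs; the gripper's body (76 mm by 85 mm) begins 54 mm behind the grasp point. The pads swing forward as they close: fully open they stand 13 mm farther back than shut.
Start: joints at [-1.301, 0.353, 1.633, -0, 1.155, -0.002], TCP at [0.168, -0.602, 0.231] pointing down, gripper open.
Joint ranges: [-2.63, 2.63], [-0.92, 2.1], [0.06, 2.66], [-1.3, 4.44], [0, 2.69], [-3.02, 3.02]. Speed limits (rad/s): [2.22, 2.22, 2.79, 3.14, 3.14, 3.14].

INTERFACE

Orientations are given as a 3x3 rotation matrix whose columns are the frame's x, y, z axes.
In Python, from rig import arm gives the robot as it stands.
- The arm moves only by the tool jog_arm, never from a script. Its argument "motion" is text: rows parted by semicolons, each of 7 numbers parted by spaces: the shift along the tool's x, y, z in mm, then the turn, a rotation vector about the tool's x, y, z in rad, then the closure, from -1 (fully open) to 1 (shut). A call has exactly 8 rows; each row is the pose to reach, as a shift and turn from the pose commanded when the call began, along the tool's axes at that moment; what a row does not reach only later rows make up. A row lasts 1/12 s, in which the tool goes at most 41.7 mm and 7.16 degrees, less where a joint would pass 70% of its speed; a pose out of reach is approached as far as the arm can. A call with a gripper value outside its range is refused whole. The fingers move at their own pace and stop on an object; "newtons" is the grip in N (left out, the last holds). Time passes only in rows, so rows that repeat a pose let the fingers close, or fill a call up. It gives the time, the measured TCP pose, the force, the opening and the grip force at its end, in the units of the state.
- arm.read_state(): the state, without advancing time (a new reading comes with each control period).
- arm.capture(name): name is "side" or "top"; returns the picture (400x640x3 uint8, red, green, blue); there is no depth.
- arm.calibration(name): a dict with "camera_matrix" (3x3 intrinsics, pixels), "pose" (4x4, takes a point from camera to world coordinates). Camera axes: x right, y down, z forward; pixel columns grow to the right and rows downward; lengths in m; the calibration is good to about 2 mm. A picture is of the moment at which its call begins. calibration takes no time and is no camera call.
- arm.finish_job(): hands the job in; it is judged then, once.
Trained networks look in the newest picture that a camera, given by its name, has taken for a name from the list of things; names that differ only in an ending like _2 or _b are one class to them, and where a whole thing is asked for, a point or a joint stands for the part that bears it (a point fixed in the world has none). Each returns a list of dicts, best first, with "p" (0 to 1); they miss things now and then, are a little off and sometimes report something else, mostly with a low value. They report only what shows in the picture. A call takes as long as a camera call.
- arm.find_in(name, camera): "pixel" ([row, column] in pixels, amid what is visible of it).
- arm.spot_point(name, camera): "pixel" ([row, column] in pixels: a listed point, or the origin of a listed thing).
The state is a dict: "time": time; "qpos": joint angles; "joint_velocities": joint speeds; "joint_torque": joint torques, N m; "position": TCP position; "tcp_rot": TCP orientation; "force": force on the tool from outside, world axes, zero at the start; "ft_torque": the same for the moment, N m; "grip_width": finger opening in m; "finger_force": force on a finger pad.
Only numpy, scipy, OpenCV 4.12 (cv2) and the standard library are available. Lean on these libraries where they do the work, as an engineer would, in place of code of your own. Each camera call takes 0.05 s, during which the arm holds its last target. There are 200 camera calls.

## Working session

There is one attempt and no reset: what is moved stays moved. The work goes in short steps, Python scripts to look and compute and a tool call to move; the robot and the scene stay as the last step left them, time stands still between calls to the robot, and variables do not carry over. Pictures are saved under pics/ and viewed, at most 14 in all, crops included, and the job is handed in when it is done.

Besides the shell and the picture viewer there is one more tool, called as name(argument=value, ...), one argument or row to a line, values as JSON. jog_arm: Moves the arm, as the interface text tells. Its arguments: {"type":"object","properties":{"motion":{"type":"string"},"newtons":{"type":"number"}},"required":["motion"]}

```bash
mkdir -p pics; ls
cat > h.py <<'E'
import numpy as np, cv2
from rig import arm
def ray(cam,px):
    c=arm.calibration(cam);K=np.array(c["camera_matrix"]);T=np.array(c["pose"])
    d=T[:3,:3]@np.linalg.solve(K,[px[1],px[0],1]);return T[:3,3],d
def onz(cam,px,z):
    o,d=ray(cam,px);return o+d*(z-o[2])/d[2]
def proj(cam,P):
    c=arm.calibration(cam);K=np.array(c["camera_matrix"]);T=np.array(c["pose"])
    p=K@(T[:3,:3].T@(np.array(P)-T[:3,3]));return p[1]/p[2],p[0]/p[2]
def save(cam,n):
    im=arm.capture(cam);cv2.imwrite(f"pics/{n}.png",im[:,:,::-1]);return im
E
python3 - <<'E'
from h import *
for c in("top","side"):
    save(c,c+"0")
    print(c,arm.calibration(c)["pose"])
    for n in("crank","small_crank","shaft_end"):
        print(n,[(np.round(d["pixel"]),round(d["p"],2)) for d in arm.spot_point(n,c)[:3]])
print(arm.read_state()["time"])
E
```

```text
pics
top [[-0.00581808 -0.98461781  0.17462507  0.37248167]
 [-0.99996645  0.00472174 -0.00669308 -0.02927883]
 [ 0.0057656  -0.17465815 -0.98461225  1.00486277]
 [ 0.          0.          0.          1.        ]]
crank [(array([163., 421.]), 0.97)]
small_crank [(array([240., 415.]), 0.79)]
shaft_end [(array([179., 240.]), 0.58)]
side [[ 0.95603671 -0.20631075  0.20839792  0.35279924]
 [-0.29322897 -0.66468282  0.68717794 -0.65060002]
 [-0.00325368 -0.71807564 -0.69595746  0.72862089]
 [ 0.          0.          0.          1.        ]]
crank [(array([333., 409.]), 0.73)]
small_crank [(array([346., 303.]), 0.96)]
shaft_end [(array([142., 312.]), 0.52)]
0.4
```

```bash
python3 -c "
import cv2,numpy as np
a=cv2.imread('pics/top0.png');print(a.shape)"
```

```text
(400, 640, 3)
```

View pics/top0.png

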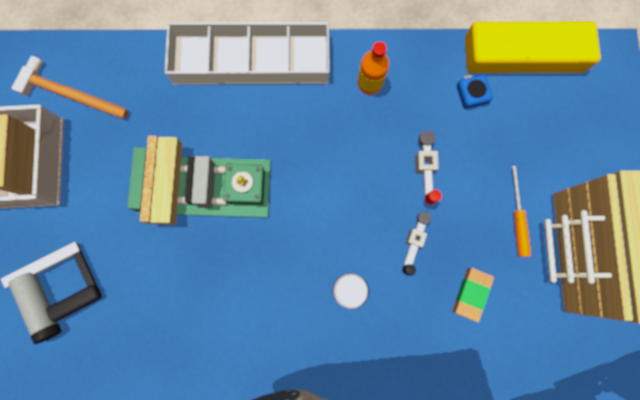

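View pics/side0.png

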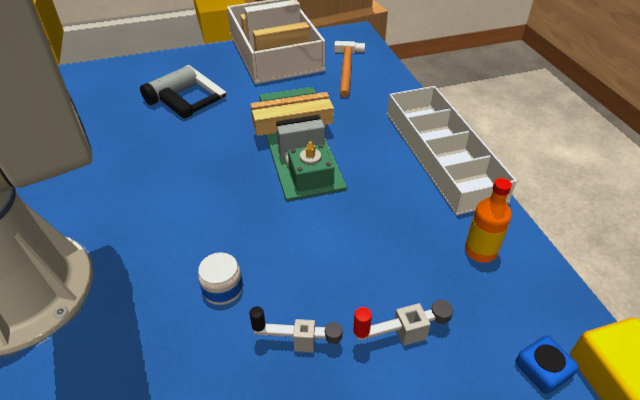

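The top view shows the red crank with its hub at about (160,428) and knob at (197,433). The small crank's hub is at (238,417), and the shaft at (181,242). The side view shows the shaft tip at about (145,311) and the red crank's hub at (322,413). Next I'll zoom in on the details.

Run:
```python
from h import *
t=cv2.imread("pics/top0.png");s=cv2.imread("pics/side0.png")
def crop(im,r,c,h,f): return cv2.resize(im[r-h:r+h,c-h:c+h],None,fx=f,fy=f,interpolation=cv2.INTER_CUBIC)
a=np.hstack([crop(t,181,242,25,6)[:,:300],crop(s,152,311,25,6)]);b=np.hstack([crop(t,165,428,50,3),crop(s,322,413,50,3)])
cv2.imwrite("pics/z.png",np.vstack([a,b]))
def tri(p,q):
    o1,d1=ray("top",p);o2,d2=ray("side",q)
    k=np.linalg.lstsq(np.c_[d1,-d2],o2-o1,rcond=None)[0];A=o1+k[0]*d1;B=o2+k[1]*d2
    return (A+B)/2,np.linalg.norm(A-B)
for n,p,q in(("crank o",(163,421),(333,409)),("shaft",(179,240),(142,312))):print(n,tri(p,q))
print(onz("top",(160,428),.044),onz("side",(317,413),.044),onz("top",(163,421),0),onz("side",(333,409),0))
print(onz("top",(179,240),.102),onz("side",(142,312),.102))
for im,cam,box in((t,"top",(180,215,415,450)),(s,"side",(300,345,345,380))):
    m=cv2.inRange(im,(0,0,140),(70,70,255));M=np.zeros_like(m);r0,r1,c0,c1=box;M[r0:r1,c0:c1]=m[r0:r1,c0:c1]
    rr,cc=np.nonzero(M);print(cam,rr.min(),rr.max(),cc.min(),cc.max(),rr.mean(),cc.mean(),onz(cam,(rr.mean(),cc.mean()),.066 if cam=="side" else .075))
```

```text
crank o (array([ 0.61966265, -0.27061781, -0.01061982]), np.float64(0.005973966345994048))
shaft (array([0.56582361, 0.12107339, 0.10139122]), np.float64(0.004274275790629098))
[ 0.61583767 -0.27364544  0.044     ] [ 0.61444362 -0.27486463  0.044     ] [ 0.6200903  -0.26869603  0.        ] [ 0.61274106 -0.2760708   0.        ]
[0.5635267 0.1211633 0.102    ] [0.56783516 0.12055633 0.102     ]
top 191 201 429 439 195.73333333333332 434.4533333333333 [ 0.53217383 -0.27545971  0.075     ]
side 308 321 355 371 314.468085106383 362.6436170212766 [ 0.53537525 -0.26049669  0.066     ]
```

View pics/z.png

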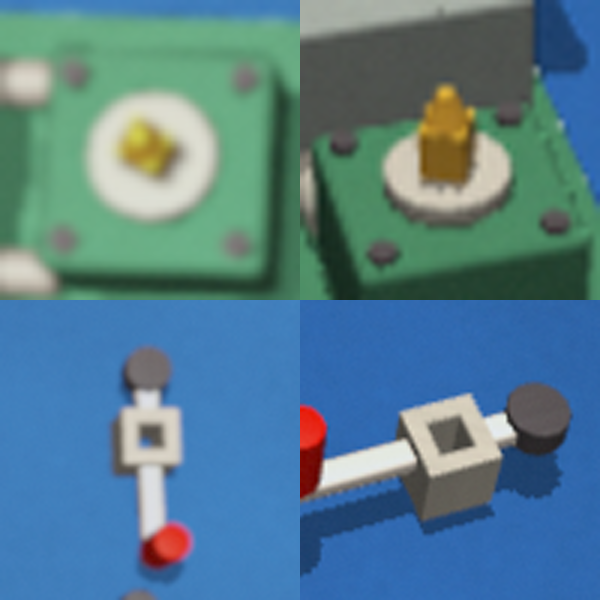

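The crops show the shaft collar centred at about (181.8,242.3) in the top view, with its flats turned. In the same view the crank hub's top is at (160.5,428.4), its knob top at (196,435.7) and its counterweight at (138.3,427.3). I'll fit the shaft yaw and the crank pose by matching silhouettes.

```bash
cat > fit.py <<'E'
from h import *
from scipy.optimize import minimize
def silh(cam,solids,shape=(1600,2560)):
    m=np.zeros(shape,np.uint8)
    for P in solids:
        q=np.array([proj(cam,p)[::-1] for p in P])
        h=cv2.convexHull(((q+.5)*4).astype(np.float32)); cv2.fillConvexPoly(m,np.round(h).astype(np.int32),255)
    return cv2.resize(m,(640,400),interpolation=cv2.INTER_AREA)/255.
def box(x0,x1,y0,y1,z0,z1): return np.array([[x,y,z] for x in(x0,x1) for y in(y0,y1) for z in(z0,z1)])
def cyl(x,r,z0,z1):
    a=np.linspace(0,2*np.pi,24);return np.array([[x+r*np.cos(t),r*np.sin(t),z] for t in a for z in(z0,z1)])
def place(S,x,y,yaw,z):
    c,s=np.cos(yaw),np.sin(yaw);R=np.array([[c,-s,0],[s,c,0],[0,0,1]]);return [P@R.T+[x,y,z] for P in S]
CR=[box(-.02,.02,-.02,.02,0,.044),box(-.05,.085,-.008,.008,.028,.04),cyl(.085,.013,.042,.09),cyl(-.05,.017,.026,.046)]
SH=[np.vstack([box(-.008,.008,-.008,.008,-.032,-.012),[[0.002,0,0],[-.002,0,0],[0,.002,0],[0,-.002,0]]])]
def fit(S,z,x0,masks,steps=(.004,.004,.2)):
    def f(v):
        # small per-view pixel misfit is left to the average
        return sum(np.abs(silh(c,place(S,*v,z))-m).sum()/m.sum() for c,m in masks.items())
    sim=np.array([x0]+[np.add(x0,np.eye(3)[i]*steps[i]) for i in range(3)])
    r=minimize(f,x0,method="Nelder-Mead",options=dict(initial_simplex=sim,maxiter=120,xatol=1e-4,fatol=1e-3));return r.x,r.fun
E
python3 - <<'E'
from fit import *
I={"top":cv2.imread("pics/top0.png"),"side":cv2.imread("pics/side0.png")}
def win(m,b):
    M=np.zeros(m.shape);M[b[0]:b[1],b[2]:b[3]]=m[b[0]:b[1],b[2]:b[3]]>0;return M
W={"top":(165,195,228,256),"side":(138,170,295,330)}
C={"top":(125,208,405,447),"side":(295,350,347,460)}
ms={};mc={}
for c in I:
    hsv=cv2.cvtColor(I[c],cv2.COLOR_BGR2HSV)
    ms[c]=win(((hsv[...,0]>12)&(hsv[...,0]<33)&(hsv[...,1]>120)).astype(np.uint8),W[c])
    mc[c]=win(((hsv[...,1]<110)|(hsv[...,0]<12)|(hsv[...,0]>170)).astype(np.uint8),C[c])
    print(c,ms[c].sum(),mc[c].sum())
for y in(0,.4,.8,1.2):print("shaft",fit(SH,.102,[.565,.121,y],ms))
for sub in(ms,{"top":ms["top"]},{"side":ms["side"]}):print("s",fit(SH,.102,[.565,.121,.4],sub))
a=np.pi
for sub in(mc,{"top":mc["top"]},{"side":mc["side"]}):print("crank",fit(CR,0,[.615,-.274,a],sub))
s=arm.read_state();print(s["tcp_rot"],s["position"],s["grip_width"],arm.pinch_z)
E
```

```text
top 47.0 1174.0
side 116.0 2438.0
shaft (array([ 0.56390267,  0.12365092, -0.01113552]), np.float64(1.1109670133644065))Traceback (most recent call last):
  File "<stdin>", line 13, in <module>
  File "fit.py", line 21, in fit
    r=minimize(f,x0,method="Nelder-Mead",options=dict(initial_simplex=sim,maxiter=120,xatol=1e-4,fatol=1e-3));return r.x,r.fun
    res = _minimize_neldermead(fun, x0, args, callback, bounds=bounds,
                               **options)
    fxcc = func(xcc)
    fx = function(np.copy(x), *(wrapper_args + args))
  File "fit.py", line 19, in f
    return sum(np.abs(silh(c,place(S,*v,z))-m).sum()/m.sum() for c,m in masks.items())
  File "fit.py", line 19, in <genexpr>
    return sum(np.abs(silh(c,place(S,*v,z))-m).sum()/m.sum() for c,m in masks.items())
                      ~~~~^^^^^^^^^^^^^^^^^
  File "fit.py", line 6, in silh
    q=np.array([proj(cam,p)[::-1] for p in P])
                ~~~~^^^^^^^
  File "h.py", line 9, in proj
    c=arm.calibration(cam);K=np.array(c["camera_matrix"]);T=np.array(c["pose"])
ValueError: time passes only in moves, steps and waits
```

```bash
python3 - <<'E'
s=open('h.py').read()
s=s.replace("def ray","_c={}\ndef cal(n):\n    if n not in _c:_c[n]=arm.calibration(n)\n    return _c[n]\ndef ray",1).replace("c=arm.calibration(cam)","c=cal(cam)")
open('h.py','w').write(s)
E
cat > go.py <<'E'
from fit import *
I={"top":cv2.imread("pics/top0.png"),"side":cv2.imread("pics/side0.png")}
def win(m,b):
    M=np.zeros(m.shape);M[b[0]:b[1],b[2]:b[3]]=m[b[0]:b[1],b[2]:b[3]]>0;return M
W={"top":(165,195,228,256),"side":(138,170,295,330)}
C={"top":(125,208,405,447),"side":(295,350,347,460)}
ms={};mc={}
for c in I:
    B,G,R=[I[c][...,i].astype(int) for i in range(3)]
    ms[c]=win((R-B>50)&(R>G),W[c])
    mc[c]=win(B-R<np.maximum(20,.35*B),C[c])
    print(c,ms[c].sum(),mc[c].sum())
for y in(0,.4,.8,1.2):print("shaft",fit(SH,.102,[.565,.121,y],ms))
for c in ms:print(c,[(y,round(fit(SH,.102,[.565,.121,y],{c:ms[c]})[1],3),fit(SH,.102,[.565,.121,y],{c:ms[c]})[0]) for y in(0,.5,1)])
for sub in(mc,{"top":mc["top"]},{"side":mc["side"]}):print("crank",fit(CR,0,[.615,-.274,np.pi],sub))
s=arm.read_state();print(s["tcp_rot"],s["position"],s["grip_width"],arm.pinch_z)
E
python3 go.py
```

```text
top 62.0 1139.0
side 115.0 2421.0
shaft (array([ 0.56403395,  0.12375   , -0.1007716 ]), np.float64(0.7311217446305311))
shaft (array([0.56441537, 0.12419299, 1.09684596]), np.float64(0.6235904628330996))
shaft (array([0.56436539, 0.12314219, 0.9296085 ]), np.float64(0.6621576877595359))
shaft (array([0.56441627, 0.1235931 , 1.08570227]), np.float64(0.6136946896570689))
top [(0, np.float64(0.462), array([ 0.56677545,  0.12369147, -0.20695745])), (0.5, np.float64(0.349), array([0.56596256, 0.12355318, 0.84053874])), (1, np.float64(0.374), array([0.56629359, 0.12411618, 0.82382283]))]
side [(0, np.float64(0.129), array([ 0.56332224,  0.124421  , -0.28299344])), (0.5, np.float64(0.262), array([0.56262937, 0.12352806, 0.90727313])), (1, np.float64(0.14), array([0.56369003, 0.12379074, 1.15263323]))]
crank (array([ 0.61509701, -0.27380732,  3.13860746]), np.float64(0.20267771393735584))
crank (array([ 0.61762184, -0.27474615,  3.12205181]), np.float64(0.09151818760866946))
crank (array([ 0.61445276, -0.27311244,  3.13929111]), np.float64(0.07067408541276898))
[[ 9.63286627e-01  2.68475080e-01 -7.55034418e-05]
 [ 2.68475090e-01 -9.63286606e-01  2.01810273e-04]
 [-1.85504248e-05 -2.14671931e-04 -9.99999977e-01]] [ 0.16776492 -0.60201099  0.23116228] 0.08547077299561599 0.0187
```

The crank is at about (0.616, −0.274) with yaw about π. The shaft is at about (0.5645, 0.1237) with yaw about −0.42 mod π/2. Moving above the crank now.

jog_arm(
  motion="40 -15 0 0 0 0.035 -1; 80 -30 0 0 0 0.07 -1; 120 -45 0 0 0 0.105 -1; 160 -60 0 0 0 0.14 -1; 200 -75 0 0 0 0.175 -1; 240 -90 0 0 0 0.21 -1; 280 -105 0 0 0 0.245 -1; 320 -120 0 0 0 0.279 -1",
  newtons=40,
)

```text
time: 1.07
position: [0.4384, -0.4041, 0.2315]
tcp_rot: [[1.0, -0.009, 0.0], [-0.009, -1.0, -0.0], [0.0, 0.0, -1.0]]
force: [1.3, -1.2, 0.7]
grip_width: 0.0852
finger_force: 0.0
```

jog_arm(
  motion="25 -18 0 0 0 0 -1; 55 -41 10 0 0 0 -1; 85 -63 30 0 0 0 -1; 112 -83 50 0 0 0 -1; 137 -102 75 0 0 0 -1; 160 -119 95 0 0 0 -1; 171 -127 106 0 0 0 -1; 171 -127 106 0 0 0 -1",
)

```text
time: 1.73
position: [0.6095, -0.2773, 0.1223]
tcp_rot: [[1.0, -0.005, -0.003], [-0.005, -1.0, 0.002], [-0.003, -0.002, -1.0]]
force: [-1.5, 0.8, -0.4]
grip_width: 0.0854
finger_force: 0.0
```

Run:
```python
from h import *
s=arm.read_state();print(s["position"],s["tcp_rot"],s["qpos"],s["time"])
a=save("top","t1");b=save("side","s1")
f=lambda im,r,c,h:cv2.resize(im[r-h:r+h,c-h:c+h],(400,400),interpolation=cv2.INTER_CUBIC)
cv2.imwrite("pics/z1.png",np.hstack([f(a,165,428,50),f(b,290,415,100)])[:,:,::-1])
```

```text
[ 0.60950717 -0.2772618   0.12228098] [[ 0.99998424 -0.00462864 -0.00317614]
 [-0.00462246 -0.99998741  0.00195192]
 [-0.00318513 -0.00193721 -0.99999305]] [-4.29388889e-01  5.32384115e-01  1.61494247e+00  5.38399979e-04
  9.97966568e-01  1.14574037e+00] 1.7333
```

View pics/z1.png

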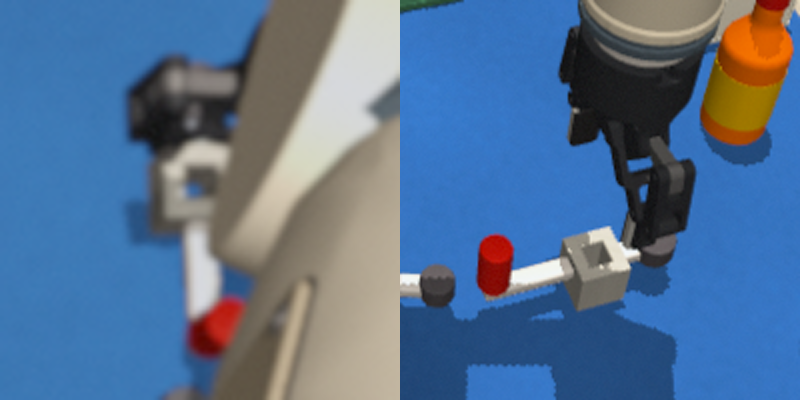

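The gripper is lined up over the hub in both views: hub at about (165,193) in the left crop and (265,195) within the right one. Going down to grip.

jog_arm(
  motion="1 -1 25 0 0 0 -1; 1 -1 55 0 0 0 -1; 1 -1 85 0 0 0 -1; 1 -1 108 0 0 0 -1; 1 -1 115 0 0 0 -1; 1 -1 115 0 0 0 -1; 1 -1 115 0 0 0 0.4; 1 -1 115 0 0 0 1",
  newtons=50,
)

```text
time: 2.5
position: [0.6111, -0.28, 0.0127]
tcp_rot: [[1.0, -0.008, 0.003], [-0.008, -1.0, -0.001], [0.003, 0.001, -1.0]]
force: [-0.2, -1.4, -0.3]
grip_width: 0.0637
finger_force: 0.0
```

jog_arm(
  motion="0 0 0 0 0 0 1; 0 0 0 0 0 0 1; 0 0 0 0 0 0 1; 0 0 0 0 0 0 1; 0 0 0 0 0 0 1; 0 0 0 0 0 0 1; 0 0 0 0 0 0 1; 0 0 -20 0 0 0 1",
)

```text
time: 3.17
position: [0.608, -0.2776, 0.0283]
tcp_rot: [[1.0, -0.007, -0.004], [-0.007, -1.0, 0.002], [-0.004, -0.002, -1.0]]
force: [-1.5, 1.1, -6.8]
grip_width: 0.0395
finger_force: 52.3
```

jog_arm(
  motion="0 0 -20 0 0 0 1; 0 0 -50 0 0 0 1; 0 0 -80 0 0 0 1; 0 0 -110 0 0 0 1; -5 -25 -135 0 0 0.04 1; -10 -60 -150 0 0 0.1 1; -15 -98 -155 0 0 0.16 1; -20 -136 -155 0 0 0.22 1",
)

```text
time: 3.83
position: [0.5913, -0.1418, 0.1879]
tcp_rot: [[0.973, -0.229, 0.004], [-0.229, -0.973, -0.001], [0.004, 0.0, -1.0]]
force: [0.5, 0.1, -5.4]
grip_width: 0.0394
finger_force: 52.7
```

jog_arm(
  motion="4 -38 0 0 0 0.05 1; 7 -77 0 0 0 0.1 1; 10 -115 0 0 0 0.15 1; 14 -153 0 0 0 0.2 1; 18 -191 0 0 0 0.2 1; 22 -226 0 0 0 0.2 1; 26 -250 0 0 0 0.2 1; 26 -254 0 0 0 0.2 1",
)

```text
time: 4.5
position: [0.6745, 0.1035, 0.1856]
tcp_rot: [[0.911, -0.411, 0.001], [-0.411, -0.911, 0.002], [0.001, -0.002, -1.0]]
force: [-0.1, 0.2, -4.9]
grip_width: 0.039
finger_force: 52.8
```

Run:
```python
from h import *
s=arm.read_state();print(s["position"],s["tcp_rot"],s["qpos"],s["time"],s["force"])
```

```text
[0.67447911 0.10350163 0.18560193] [[ 9.11447284e-01 -4.11414471e-01  1.40779904e-03]
 [-4.11416413e-01 -9.11446068e-01  1.61246546e-03]
 [ 6.19741278e-04 -2.04886890e-03 -9.99997709e-01]] [1.49372593e-01 4.81577617e-01 1.54281292e+00 1.54204422e-03
 1.11557050e+00 2.14349906e+00] 4.5 [-0.09791096  0.22268083 -4.88793829]
```

jog_arm(
  motion="-25 6 0 0 0 0 1; -55 13 0 0 0 0 1; -85 20 0 0 0 0 1; -105 25 0 0 0 0 1; -114 27 0 0 0 0 1; -114 27 0 0 0 0 1; -114 27 0 0 0 0 1; -114 27 0 0 0 0 1",
)

```text
time: 5.17
position: [0.56, 0.1214, 0.1858]
tcp_rot: [[0.91, -0.414, 0.002], [-0.414, -0.91, 0.0], [0.002, -0.001, -1.0]]
force: [-0.3, -0.4, -4.5]
grip_width: 0.0392
finger_force: 52.9
```

Run:
```python
from h import *
s=arm.read_state();print(s["position"],s["tcp_rot"][0],s["time"])
a=save("top","t2");b=save("side","s2")
f=lambda im,r,c,h:cv2.resize(im[r-h:r+h,c-h:c+h],(400,400),interpolation=cv2.INTER_CUBIC)
cv2.imwrite("pics/z2.png",np.hstack([f(a,180,242,70),f(b,130,310,70)])[:,:,::-1])
```

```text
[0.5599588  0.1214434  0.18581179] [ 0.91005584 -0.41448156  0.00184508] 5.1667
```

View pics/z2.png

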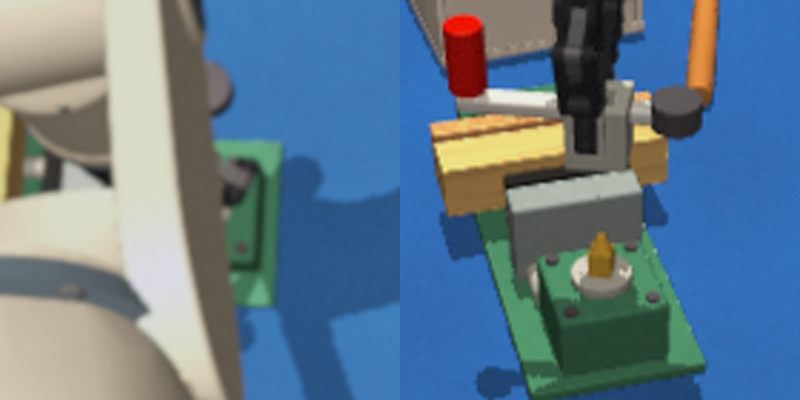

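The crank hangs level. In the side crop the knob spans about (15–97, 43–87), the counterweight (87–137, 252–303), and the shaft tip is at about (232,200). I'll fit the in-hand pose from the side view, using the same camera for the shaft so the bias cancels.

```bash
cat > f2.py <<'E'
from fit import *
from scipy.optimize import least_squares
b=cv2.imread("pics/s2.png").astype(int);B,G,R=b[...,0],b[...,1],b[...,2]
def bb(m,r0,r1,c0,c1):
    rr,cc=np.nonzero(m[r0:r1,c0:c1]);return np.array([rr.min()+r0,rr.max()+r0+1,cc.min()+c0,cc.max()+c0+1])-.5
kn=bb((R>90)&(G<60)&(B<60),60,98,250,275)
dk=np.max(b,2)<115; cw=bb(dk&(np.ptp(b,2)<40),86,112,326,350)
print(kn,cw)
def pb(P):
    q=np.array([proj("side",p) for p in P]);return np.array([q[:,0].min(),q[:,0].max(),q[:,1].min(),q[:,1].max()])
def res(v,z):
    S=place(CR,*v,z);return np.r_[(pb(S[2])-kn)[[0,2,3]],pb(S[3])-cw]
for z in(.168,.171,.174,.177):
    r=least_squares(res,[.565,.124,2.72],args=(z,));print(z,r.x.round(4),r.cost.round(2),r.fun.round(1))
    H=place(CR[:1],*r.x,z)[0];print("hub bottom corners",[tuple(np.round(proj("side",p),1)) for p in H[::2]])
# shaft, sharper crop
br=((R-B>50)&(R>G));M=np.zeros(br.shape);M[138:170,295:330]=br[138:170,295:330]
print([ (np.round(x,4),round(f,3)) for x,f in (fit(SH,.102,[.564,.124,y],{"side":M},(.003,.003,.1)) for y in(-.2,-.35,-.5))])
a=cv2.resize(b[50:130,240:360].astype(np.uint8),None,fx=5,fy=5,interpolation=cv2.INTER_CUBIC)
s=cv2.resize(b[135:170,295:330].astype(np.uint8),(400,400),interpolation=cv2.INTER_NEAREST)[:,:200*2]
cv2.imwrite("pics/z3.png",np.hstack([a,s])[:,:1000] if 0 else cv2.resize(np.hstack([a,s]),None,fx=.8,fy=.8))
E
python3 f2.py
```

```text
[ 65.5  93.5 254.5 269.5] [ 89.5 108.5 327.5 349.5]
0.168 [0.5668 0.1229 2.7619] 6.85 [ 0.7  0.5  2.  -0.3  0.2  0.5 -2.9]
hub bottom corners [(np.float64(108.3), np.float64(321.9)), (np.float64(120.5), np.float64(320.2)), (np.float64(107.4), np.float64(301.2)), (np.float64(119.5), np.float64(298.9))]
0.171 [0.5656 0.1184 2.7631] 5.69 [ 0.5  0.2  1.8 -0.4  0.3  0.6 -2.7]
hub bottom corners [(np.float64(108.4), np.float64(322.0)), (np.float64(120.7), np.float64(320.3)), (np.float64(107.5), np.float64(301.2)), (np.float64(119.7), np.float64(298.9))]
0.174 [0.5645 0.1138 2.7643] 4.75 [ 0.4 -0.   1.7 -0.4  0.3  0.8 -2.4]
hub bottom corners [(np.float64(108.5), np.float64(322.1)), (np.float64(120.8), np.float64(320.4)), (np.float64(107.6), np.float64(301.2)), (np.float64(119.9), np.float64(298.9))]
0.177 [0.5634 0.1093 2.7657] 4.04 [ 0.3 -0.3  1.5 -0.4  0.4  1.  -2.1]
hub bottom corners [(np.float64(108.5), np.float64(322.3)), (np.float64(121.0), np.float64(320.6)), (np.float64(107.7), np.float64(301.2)), (np.float64(120.0), np.float64(298.9))]
[(array([ 0.5638,  0.1234, -0.1675]), np.float64(0.143)), (array([ 0.5638,  0.1236, -0.4069]), np.float64(0.09)), (array([ 0.5636,  0.1232, -0.4043]), np.float64(0.085))]
```

View pics/z3.png

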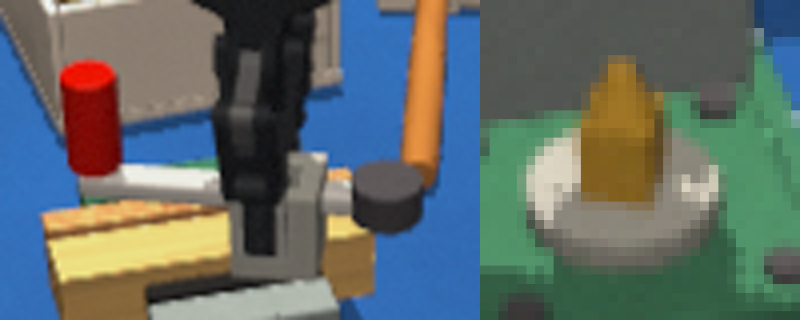

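```bash
cat >> f2.py <<'E'
print("----")
kn=np.array([65.3,93.5,255,269.5]);cw=np.array([90,108.5,327.8,345.7]);hb=np.array([[117.5,298],[119.5,320.5]])
u=np.array([.91,-.4145]);
def r2(v,fy=True):
    s,z,yaw=v;x,y=np.array([.56,.1214])+s*u
    S=place(CR,x,y,yaw,z);H=S[0]
    c=np.array([proj("side",p) for p in H[::2]]);lo=c[[3,1]]
    return np.r_[(pb(S[2])-kn)[[0,2,3]],pb(S[3])-cw,(lo-hb).ravel()]
r=least_squares(r2,[.006,.172,2.71]);print(r.x,r.fun.round(1),np.array([.56,.1214])+r.x[0]*u)
E
python3 f2.py | sed -n '/----/,$p'
```

```text
----
[0.00523855 0.17213085 2.74309605] [-0.5 -0.7  1.4 -1.3 -0.1 -0.3  0.5  1.4  0.1  0.6 -1. ] [0.56476708 0.11922862]
```

jog_arm(
  motion="-2 -4 0 0 0 0 1; -2 -4 10 0 0 0 1; -2 -4 25 0 0 0 1; -2 -4 40 0 0 0 1; -2 -4 55 0 0 0 1; -2 -4 65 0 0 0 1; -2 -4 70 0 0 0 1; -2 -4 70 0 0 0 1",
)

```text
time: 5.93
position: [0.5576, 0.126, 0.1138]
tcp_rot: [[0.91, -0.414, -0.002], [-0.414, -0.91, -0.001], [-0.002, 0.001, -1.0]]
force: [0.2, -0.6, -4.5]
grip_width: 0.0393
finger_force: 52.8
```

jog_arm(
  motion="0 0 2 0 0 0 1; 0 0 4 0 0 0 1; 0 0 6 0 0 0 1; 0 0 8 0 0 0 1; 0 0 10 0 0 0 1; 0 0 12 0 0 0 1; 0 0 12 0 0 0 1; 0 0 12 0 0 0 1",
)

```text
time: 6.6
position: [0.5584, 0.1261, 0.1033]
tcp_rot: [[0.91, -0.414, 0.0], [-0.414, -0.91, 0.0], [0.0, -0.0, -1.0]]
force: [0.6, -0.6, -5.9]
grip_width: 0.0393
finger_force: 52.8
```

Run:
```python
from h import *
s=arm.read_state();print(s["position"],s["force"],s["ft_torque"],s["time"])
b=save("side","s4")
cv2.imwrite("pics/z4.png",cv2.resize(b[70:190,240:380],(700,600),interpolation=cv2.INTER_CUBIC)[:,:,::-1])
```

```text
[0.55844564 0.12611816 0.10327829] [ 0.61868771 -0.59684384 -5.85087732] [-0.00814396 -0.02240743 -0.04087913] 6.6
```

View pics/z4.png

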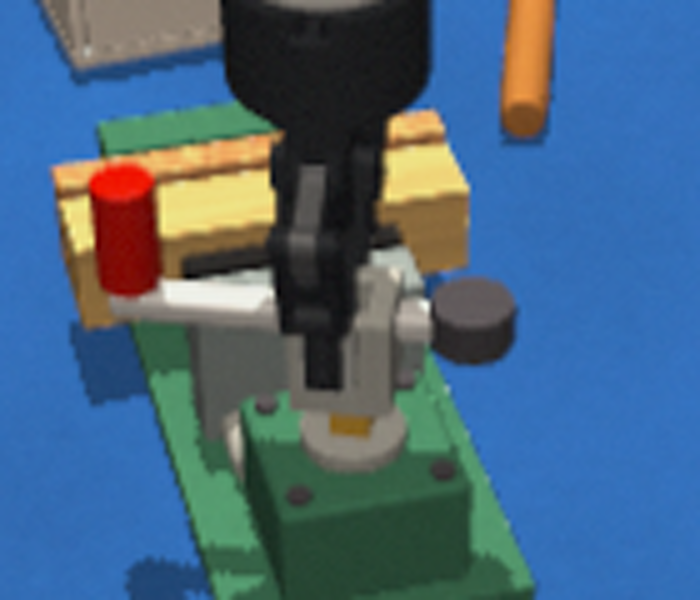

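The tip has entered the hub hole (shaft at about (425,350) under the hub) and the force is low. Lowering slowly.

jog_arm(
  motion="0 0 1 0 0 0 1; 0 0 2 0 0 0 1; 0 0 3 0 0 0 1; 0 0 4 0 0 0 1; 0 0 5 0 0 0 1; 0 0 6 0 0 0 1; 0 0 6 0 0 0 1; 0 0 6 0 0 0 1",
)

```text
time: 7.32
position: [0.5592, 0.1261, 0.0974]
tcp_rot: [[0.91, -0.414, 0.002], [-0.414, -0.91, 0.0], [0.001, -0.001, -1.0]]
force: [4.9, -1.1, -4.5]
grip_width: 0.0392
finger_force: 52.9
```

jog_arm(
  motion="1 0 1 0 0 0 1; 1 0 3 0 0 0 1; 1 0 5 0 0 0 1; 1 0 7 0 0 0 1; 1 0 8 0 0 0 1; 1 0 9 0 0 0 1; 1 0 10 0 0 0 1; 1 0 10 0 0 0 1",
)

```text
time: 7.98
position: [0.5593, 0.1257, 0.0871]
tcp_rot: [[0.91, -0.414, 0.0], [-0.414, -0.91, -0.0], [0.0, -0.0, -1.0]]
force: [3.2, -1.7, -3.9]
grip_width: 0.0391
finger_force: 52.9
```

jog_arm(
  motion="0 0 2 0 0 0 1; 0 0 4 0 0 0 1; 0 0 4 0 0 0 1; 0 0 3 0 0 0 -1; 0 0 3 0 0 0 -1; 0 0 3 0 0 0 -1; 0 0 3 0 0 0 -1; 0 0 3 0 0 0 -1",
)

```text
time: 8.65
position: [0.5591, 0.1258, 0.0844]
tcp_rot: [[0.91, -0.414, -0.0], [-0.414, -0.91, 0.0], [-0.0, 0.0, -1.0]]
force: [-0.2, -0.4, 0.2]
grip_width: 0.085
finger_force: 0.0
```

jog_arm(
  motion="0 0 0 0 0 0 -1; 0 0 0 0 0 0 -1; 0 0 0 0 0 0 -1; 0 0 -15 0 0 0 -1; 0 0 -30 0 0 0 -1; 0 0 -38 0 0 0 -1; 0 0 -38 0 0 0 -1; 0 0 -38 0 0 0 -1",
)

```text
time: 9.32
position: [0.5595, 0.1257, 0.1225]
tcp_rot: [[0.91, -0.414, 0.001], [-0.414, -0.91, 0.0], [0.001, -0.001, -1.0]]
force: [0.6, 0.7, -0.4]
grip_width: 0.0851
finger_force: 0.0
```

Run:
```python
from h import *
s=arm.read_state();print(s["position"],s["force"],s["time"],s["grip_width"])
b=save("side","s5");print(arm.spot_point("crank","side"),proj("side",(.5645,.1237,.07)))
cv2.imwrite("pics/z5.png",cv2.resize(b[70:190,240:380],(700,600),interpolation=cv2.INTER_CUBIC)[:,:,::-1])
```

```text
[0.55947107 0.12574187 0.12245969] [ 0.60535279  0.68697111 -0.4257232 ] 9.3167 0.08505391607698407
[{'pixel': [155.1, 312.0], 'p': 0.83}] (np.float64(153.84836855606372), np.float64(310.24321324349864))
```

View pics/z5.png

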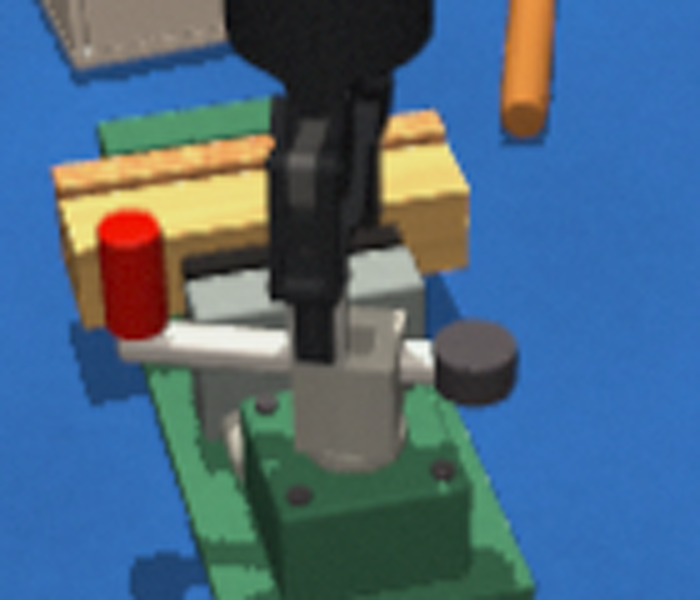

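The crank is seated on the collar, with the hub bottom at about (465,350) and no gap. Sliding out to the knob and gripping it.

jog_arm(
  motion="-20 0 0 0 0 0 -1; -45 0 0 0 0 0 -1; -65 0 0 0 0 0 -1; -76 0 0 0 0 0 -1; -80 0 0 0 0 0 -1; -80 0 0 0 0 0 -1; -80 0 0 0 0 0 0; -80 0 0 0 0 0 1",
  newtons=30,
)

```text
time: 10.08
position: [0.4875, 0.1587, 0.1223]
tcp_rot: [[0.91, -0.415, 0.001], [-0.415, -0.91, 0.0], [0.001, -0.0, -1.0]]
force: [0.9, -0.5, -0.1]
grip_width: 0.0636
finger_force: 0.0
```

jog_arm(
  motion="0 0 0 0 0 0 1; 0 0 0 0 0 0 1; 0 0 0 0 0 0 1; 0 0 0 0 0 0 1; 0 0 0 0 0 0 1; 0 0 0 0 0 0 1; 0 0 0 0 0 0 1; 0 0 0 0 0 0 1",
)

```text
time: 10.75
position: [0.4868, 0.1588, 0.1223]
tcp_rot: [[0.91, -0.414, 0.001], [-0.414, -0.91, -0.0], [0.001, -0.0, -1.0]]
force: [2.6, -1.2, -1.5]
grip_width: 0.0253
finger_force: 30.7
```

jog_arm(
  motion="1.6 -16.6 0 0 0 0 1; 6.5 -32.5 0 0 0 0 1; 14.3 -47.2 0 0 0 0 1; 24.9 -60.1 0 0 0 0 1; 37.8 -70.7 0 0 0 0 1; 52.5 -78.5 0 0 0 0 1; 68.4 -83.4 0 0 0 0 1; 85 -85 0 0 0 0 1",
)

```text
time: 11.42
position: [0.5986, 0.2014, 0.1221]
tcp_rot: [[0.91, -0.414, -0.003], [-0.414, -0.91, -0.0], [-0.002, 0.001, -1.0]]
force: [-3.3, -1.6, 2.0]
grip_width: 0.0253
finger_force: 31.4
```

Forces are small. I'll keep winding.

jog_arm(
  motion="16.6 1.6 0 0 0 0 1; 32.5 6.5 0 0 0 0 1; 47.2 14.3 0 0 0 0 1; 60.1 24.9 0 0 0 0 1; 70.7 37.8 0 0 0 0 1; 78.5 52.5 0 0 0 0 1; 83.4 68.4 0 0 0 0 1; 85 85 0 0 0 0 1",
)

```text
time: 12.08
position: [0.6417, 0.0864, 0.1225]
tcp_rot: [[0.91, -0.415, 0.002], [-0.415, -0.91, -0.0], [0.002, -0.001, -1.0]]
force: [1.7, 2.1, 1.1]
grip_width: 0.0254
finger_force: 31.1
```

jog_arm(
  motion="-1.6 16.6 0 0 0 0 1; -6.5 32.5 0 0 0 0 1; -14.3 47.2 0 0 0 0 1; -24.9 60.1 0 0 0 0 1; -37.8 70.7 0 0 0 0 1; -52.5 78.5 0 0 0 0 1; -68.4 83.4 0 0 0 0 1; -85 85 0 0 0 0 1",
)

```text
time: 12.75
position: [0.5271, 0.0461, 0.1222]
tcp_rot: [[0.909, -0.416, 0.001], [-0.416, -0.909, 0.002], [0.0, -0.002, -1.0]]
force: [8.2, 12.1, -6.8]
grip_width: 0.0253
finger_force: 30.9
```

jog_arm(
  motion="-16.6 -1.6 0 0 0 0 1; -32.5 -6.5 0 0 0 0 1; -47.2 -14.3 0 0 0 0 1; -60.1 -24.9 0 0 0 0 1; -70.7 -37.8 0 0 0 0 1; -78.5 -52.5 0 0 0 0 1; -83.4 -68.4 0 0 0 0 1; -85 -85 0 0 0 0 1",
)

```text
time: 13.42
position: [0.4868, 0.1579, 0.1224]
tcp_rot: [[0.911, -0.413, 0.003], [-0.413, -0.911, -0.002], [0.003, 0.0, -1.0]]
force: [14.0, -7.8, -9.9]
grip_width: 0.0248
finger_force: 31.0
```

Run:
```python
from h import *
s=arm.read_state();print(s["position"],s["force"],s["time"],s["qpos"])
b=save("side","s6");a=cv2.imread("pics/side0.png")[:,:,::-1]
f=lambda i:cv2.resize(i[80:200,240:360],(400,400),interpolation=cv2.INTER_CUBIC)
cv2.imwrite("pics/z6.png",np.hstack([f(a),f(b)])[:,:,::-1])
```

```text
[0.48677912 0.15790535 0.12236078] [14.03617642 -7.80025594 -9.86068034] 13.4167 [ 0.31237619  0.31628717  1.97135357 -0.00323357  0.85150787  2.31132696]
```

View pics/z6.png

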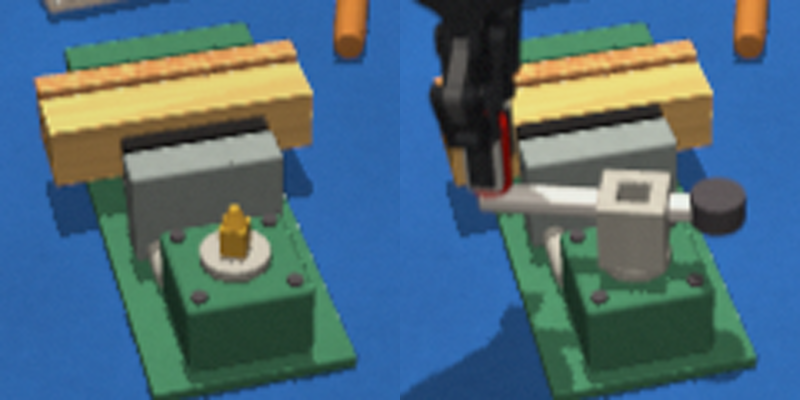

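The jaw has advanced about a turn's worth: its top corner went from about (150,122) to (145,118) in the crop, and the pad is nearing the rail. I'll regrip to relieve the radial stress, then continue.

jog_arm(
  motion="0 0 0 0 0 0 0.2; 0 0 0 0 0 0 0.2; 0 0 0 0 0 0 0.2; 0 0 0 0 0 0 0.2; 0 0 0 0 0 0 1; 0 0 0 0 0 0 1; 0 0 0 0 0 0 1; 0 0 0 0 0 0 1",
)

```text
time: 14.13
position: [0.486, 0.1586, 0.1223]
tcp_rot: [[0.91, -0.414, -0.001], [-0.414, -0.91, -0.0], [-0.001, 0.001, -1.0]]
force: [-3.0, 0.2, 3.7]
grip_width: 0.0251
finger_force: 30.2
```

jog_arm(
  motion="1.6 -16.6 0 0 0 0 1; 6.5 -32.5 0 0 0 0 1; 14.3 -47.2 0 0 0 0 1; 24.9 -60.1 0 0 0 0 1; 37.8 -70.7 0 0 0 0 1; 52.5 -78.5 0 0 0 0 1; 68.4 -83.4 0 0 0 0 1; 85 -85 0 0 0 0 1",
)

```text
time: 14.8
position: [0.599, 0.2013, 0.122]
tcp_rot: [[0.91, -0.414, -0.002], [-0.414, -0.91, -0.0], [-0.001, 0.001, -1.0]]
force: [-4.8, -2.7, 1.8]
grip_width: 0.0251
finger_force: 30.6
```

jog_arm(
  motion="16.6 1.6 0 0 0 0 1; 32.5 6.5 0 0 0 0 1; 47.2 14.3 0 0 0 0 1; 60.1 24.9 0 0 0 0 1; 70.7 37.8 0 0 0 0 1; 78.5 52.5 0 0 0 0 1; 83.4 68.4 0 0 0 0 1; 85 85 0 0 0 0 1",
)

```text
time: 15.47
position: [0.6408, 0.0869, 0.122]
tcp_rot: [[0.91, -0.415, -0.0], [-0.415, -0.91, 0.001], [-0.001, -0.0, -1.0]]
force: [-4.3, 5.9, -1.0]
grip_width: 0.0251
finger_force: 30.2
```

Run:
```python
from h import *
s=arm.read_state();print(s["position"],s["force"],s["time"])
b=save("side","s7");a=cv2.imread("pics/s6.png")[:,:,::-1]
print([proj("side",(.56,y,.08)) for y in(.18,.188,.196)])
f=lambda i:cv2.resize(i[85:165,265:345],(400,400),interpolation=cv2.INTER_CUBIC)
cv2.imwrite("pics/z7.png",np.hstack([f(a),f(b)])[:,:,::-1])
```

```text
[0.64081435 0.08689772 0.12203096] [-4.2712028   5.91254    -0.99901721] 15.4667
[(np.float64(134.2017674780991), np.float64(300.60744812531976)), (np.float64(131.99145109830772), np.float64(299.59903485718104)), (np.float64(129.80371280065515), np.float64(298.6009223938529))]
```

View pics/z7.png

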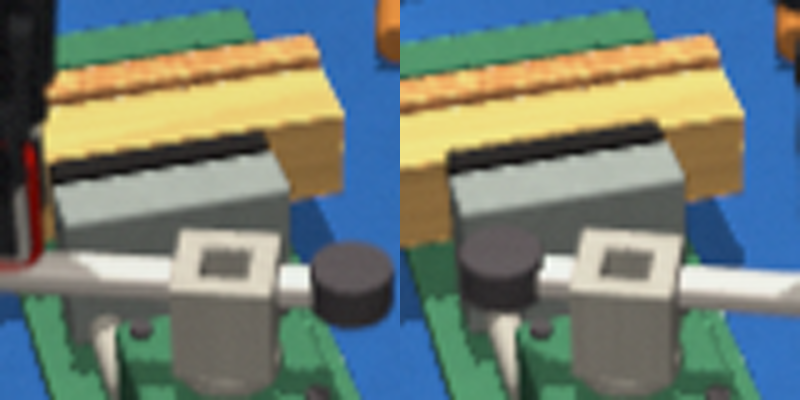

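The jaw has moved up; in the right panel its pad's top edge at about (130,580) now lies close to the rail's front edge. I'll finish at half speed and watch the tangential force.

jog_arm(
  motion="-0.4 8.3 0 0 0 0 1; -1.6 16.6 0 0 0 0 1; -3.7 24.7 0 0 0 0 1; -6.5 32.5 0 0 0 0 1; -10 40.1 0 0 0 0 1; -14.3 47.2 0 0 0 0 1; -19.3 53.9 0 0 0 0 1; -24.9 60.1 0 0 0 0 1",
)

```text
time: 16.18
position: [0.5933, 0.0437, 0.1224]
tcp_rot: [[0.91, -0.414, 0.001], [-0.414, -0.91, 0.0], [0.001, -0.0, -1.0]]
force: [0.2, 5.4, -2.2]
grip_width: 0.0256
finger_force: 30.2
```

jog_arm(
  motion="-6.2 5.6 0 0 0 0 1; -12.9 10.6 0 0 0 0 1; -20 14.9 0 0 0 0 1; -27.6 18.4 0 0 0 0 1; -35.4 21.2 0 0 0 0 1; -43.5 23.3 0 0 0 0 1; -51.8 24.5 0 0 0 0 1; -60.1 24.9 0 0 0 0 1",
)

```text
time: 16.85
position: [0.528, 0.0462, 0.1224]
tcp_rot: [[0.91, -0.414, 0.001], [-0.414, -0.91, -0.0], [0.001, 0.0, -1.0]]
force: [3.2, 1.5, -1.9]
grip_width: 0.0255
finger_force: 30.3
```

jog_arm(
  motion="-8.3 -0.4 0 0 0 0 1; -16.6 -1.6 0 0 0 0 1; -24.7 -3.7 0 0 0 0 1; -32.5 -6.5 0 0 0 0 1; -40.1 -10 0 0 0 0 1; -47.2 -14.3 0 0 0 0 1; -53.9 -19.3 0 0 0 0 1; -60.1 -24.9 0 0 0 0 1",
)

```text
time: 17.52
position: [0.4835, 0.0944, 0.1222]
tcp_rot: [[0.91, -0.414, -0.001], [-0.414, -0.91, -0.0], [-0.0, 0.001, -1.0]]
force: [1.4, -1.4, -0.3]
grip_width: 0.0251
finger_force: 30.5
```

Run:
```python
from h import *
s=arm.read_state();print(s["position"],s["force"],s["time"])
b=save("side","s8");a=cv2.imread("pics/s7.png")[:,:,::-1]
f=lambda i:cv2.resize(i[85:165,265:345],(400,400),interpolation=cv2.INTER_CUBIC)
cv2.imwrite("pics/z8.png",np.hstack([f(a),f(b)])[:,:,::-1])
```

```text
[0.48346628 0.09444106 0.12223255] [ 1.43751155 -1.35923236 -0.34127736] 17.5167
```

View pics/z8.png

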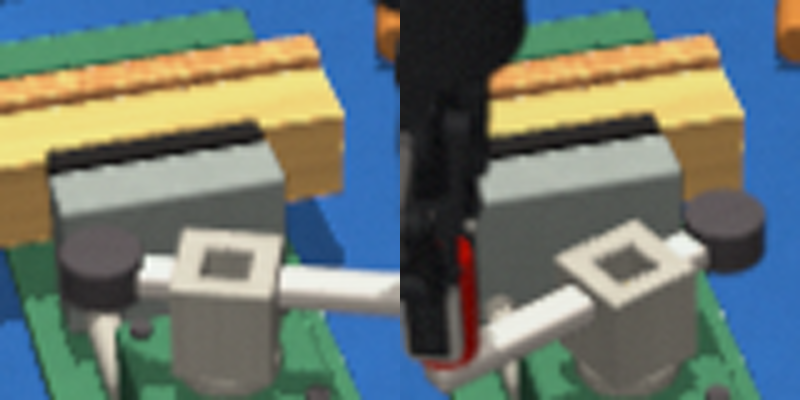

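The jaw has advanced further: in the right panel its pad top is at about (120,655), against the rail's front edge. The winding force is still low. One more eighth of a turn to make contact.

jog_arm(
  motion="-5.6 -6.2 0 0 0 0 1; -10.6 -12.9 0 0 0 0 1; -14.9 -20 0 0 0 0 1; -18.4 -27.6 0 0 0 0 1; -21.2 -35.4 0 0 0 0 1; -23.3 -43.5 0 0 0 0 1; -24.5 -51.8 0 0 0 0 1; -24.9 -60.1 0 0 0 0 1",
)

```text
time: 18.23
position: [0.4864, 0.1598, 0.1222]
tcp_rot: [[0.91, -0.414, -0.001], [-0.414, -0.91, 0.0], [-0.001, 0.0, -1.0]]
force: [-0.5, -1.8, 1.7]
grip_width: 0.0252
finger_force: 30.5
```

jog_arm(
  motion="0 0 0 0 0 0 -1; 0 0 0 0 0 0 -1; 0 0 0 0 0 0 -1; 0 0 0 0 0 0 -1; 0 0 0 0 0 0 -1; 0 0 -10 0 0 0 -1; 0 0 -30 0 0 0 -1; 0 0 -60 0 0 0 -1",
)

```text
time: 18.9
position: [0.4849, 0.1582, 0.1817]
tcp_rot: [[0.91, -0.415, -0.004], [-0.415, -0.91, -0.001], [-0.003, 0.003, -1.0]]
force: [-0.1, -0.4, 0.0]
grip_width: 0.0852
finger_force: 0.0
```

jog_arm(
  motion="0 0 -30 0 0 0 -1; -10 0 -60 0 0 0 -1; -20 0 -80 0 0 0 -1; -30 0 -80 0 0 0 -1; -30 0 -80 0 0 0 -1; -30 0 -80 0 0 0 -1; -30 0 -80 0 0 0 -1; -30 0 -80 0 0 0 -1",
)

```text
time: 19.57
position: [0.459, 0.1709, 0.2613]
tcp_rot: [[0.91, -0.414, -0.002], [-0.414, -0.91, -0.001], [-0.001, 0.001, -1.0]]
force: [-0.3, 0.8, -0.2]
grip_width: 0.0857
finger_force: 0.0
```

Run:
```python
from h import *
s=arm.read_state();print(s["position"],s["force"],s["time"],np.abs(s["joint_velocities"]).max())
b=save("side","s9");print(arm.spot_point("crank","side"))
cv2.imwrite("pics/z9.png",cv2.resize(b[75:195,240:380],(700,600),interpolation=cv2.INTER_CUBIC)[:,:,::-1])
```

```text
[0.45898693 0.17090977 0.26131128] [-0.27634589  0.76392091 -0.22568953] 19.5667 0.004078087121878878
[{'pixel': [154.0, 310.2], 'p': 0.58}]
```

View pics/z9.png

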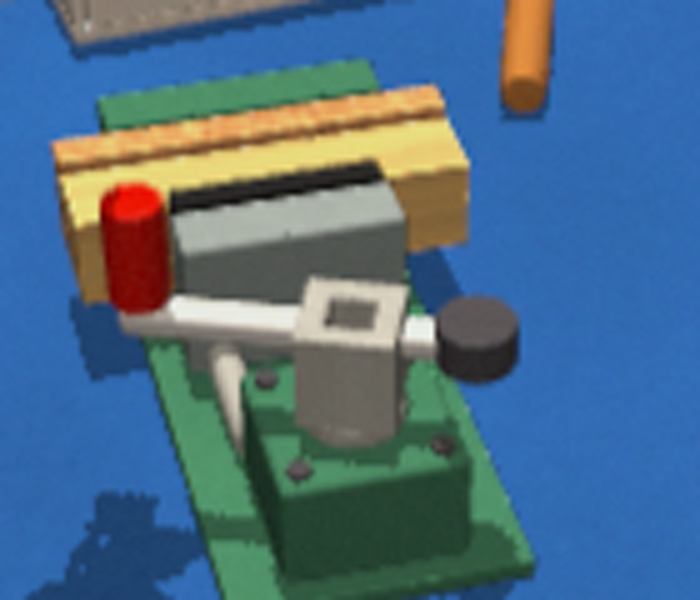

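The crank sits upright on the collar, hub bottom at about (440,350). The pad is against the rail at about (185,280), and the gripper is clear. Handing in.

```bash
python3 -c "
from rig import arm
print(arm.finish_job())"
```

```text
the job is handed in; nothing more can be done
None
```

I fitted the red-knobbed crank down onto the collar, wound it two full turns clockwise (about 32 mm of jaw travel), released it and handed the job in at about 20 s; the last picture shows the pad at the rail, but I felt no rise in winding force and the hand-in returned no verdict.

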